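Sort hub halves by keyway on keyed test shafts

TASK

Sort the two yellow hub halves by the position of their keyway. Take them one at a time, in either order: test-seat the hub from above on the test shaft whose brass key matches its keyway, flange next to the round collar, until it sits fully home; then lift it off and stand it on its legs in the tray of that same stand, before touching the other hub. Set the hubs down rather than dropping them, and leave the bottle, tin and brush alone.

Things in the scene. Friction and masses are not known exactly. Their poses are not given: they have to be found in the camera images.
- hub_near: Keyway near the flange: yellow inverted-U hub half, open below and at both ends, standing on its legs. Body 40 (x) x 56 (y, along the bore) x 36 high, flat sides to grip across x; gap between legs 27, roof 10 thick. Keyway: window 15.5 long, 16 wide right through the roof, centred at y = +13. Origin: level of the feet, middle of the 56 mm body; z up. 0.25 kg.
- hub_far: Keyway far from the flange: yellow inverted-U hub half, open below and at both ends, standing on its legs. Body 40 (x) x 56 (y, along the bore) x 36 high, flat sides to grip across x; gap between legs 27, roof 10 thick. Keyway: window 15.5 long, 16 wide right through the roof, centred at y = -13. Origin: level of the feet, middle of the 56 mm body; z up. 0.25 kg.
- stand_near: Key near the collar (for hub_near): fixed grey stand, base 200 (x) x 130 (y) x 12, tray in its front (-x) half. Horizontal steel shaft, 24 diameter, along y at x = +58, axis at z = 62, from a collar 48 across (face y = +38, upright behind it 86 high, to y = +57) to a free end at y = -34. Brass key on top at y = +13. Origin: centre of the underside.
- stand_far: Key far from the collar (for hub_far): fixed grey stand, base 200 (x) x 130 (y) x 12, tray in its front (-x) half. Horizontal steel shaft, 24 diameter, along y at x = +58, axis at z = 62, from a collar 48 across (face y = +38, upright behind it 86 high, to y = +57) to a free end at y = -34. Brass key on top at y = -13. Origin: centre of the underside.
- hub_near_flange (a point): middle of this hub's flange, at hub x = 0, y = +31.5, z = 20. The flange is at the +y end only (y = +28 to +35), 62 wide, 7 thick, 45 high. The hub starts to one side of the stands, flange turned roughly towards the robot or to its left. Grip the body at y = 0, TCP about 28 above the feet
- hub_far_flange (a point): middle of this hub's flange, at hub x = 0, y = +31.5, z = 20. The flange is at the +y end only (y = +28 to +35), 62 wide, 7 thick, 45 high. The hub starts to one side of the stands, flange turned roughly towards the robot or to its left. Grip the body at y = 0, TCP about 28 above the feet
- stand_near_home (a point): where the origin of hub_near lies when fully home on this shaft (stand x = +58, y = 0, z = 48), hub axes then along the stand's (flange to +y). The key, 12 long (8.5 at its top), 8 wide, stands 8 above the shaft; a hub whose keyway misses it stands about 8 proud
- stand_far_home (a point): where the origin of hub_far lies when fully home on this shaft (stand x = +58, y = 0, z = 48), hub axes then along the stand's (flange to +y). The key, 12 long (8.5 at its top), 8 wide, stands 8 above the shaft; a hub whose keyway misses it stands about 8 proud
- stand_near_tray (a point): centre of the tray floor of stand_near (stand x = -45, y = 0, z = 12), axes of the stand. Tray inside 102 (x) x 122 (y), rim 8 above the floor
- stand_far_tray (a point): centre of the tray floor of stand_far (stand x = -45, y = 0, z = 12), axes of the stand. Tray inside 102 (x) x 122 (y), rim 8 above the floor
- bottle: loose brown dye bottle with a grey cap, 42 diameter, 92 high, behind the stands; bystander; origin under its centre
- tin: loose flat yellow polish tin, 73 diameter, 22 high, behind the stands; bystander; origin under its centre
- brush: loose light wooden shoe brush, 46 x 130 x 56, at the right behind a hub; bystander; origin under its centre

How it is judged:
On the way, in this order (a step that is already met when the one before it is completed fails the run):
1. one hub sits fully home on its matching shaft, flange at the collar, the other hub still untouched ((((x of hub_near in the frame of stand_near_home between -0.004 and 0.004 m and y of hub_near in the frame of stand_near_home between -0.004 and 0.004 m and z of hub_near in the frame of stand_near_home between -0.003 and 0.003 m and angle between the y axis of hub_near and the y axis of stand_near_home, either way round below 0.07 rad and angle between the z axis of hub_near and the z axis of stand_near_home, either way round below 0.07 rad and y of hub_near_flange in the frame of stand_near_home above 0.02 m) and distance of hub_far from where it was at the start of the episode below 0.02 m) or ((x of hub_far in the frame of stand_far_home between -0.004 and 0.004 m and y of hub_far in the frame of stand_far_home between -0.004 and 0.004 m and z of hub_far in the frame of stand_far_home between -0.003 and 0.003 m and angle between the y axis of hub_far and the y axis of stand_far_home, either way round below 0.07 rad and angle between the z axis of hub_far and the z axis of stand_far_home, either way round below 0.07 rad and y of hub_far_flange in the frame of stand_far_home above 0.02 m) and distance of hub_near from where it was at the start of the episode below 0.02 m))), for 0.2 s.
2. that hub stands in the tray of the same stand, the other hub still untouched ((((x of hub_near in the frame of stand_near_tray between -0.04 and 0.04 m and y of hub_near in the frame of stand_near_tray between -0.05 and 0.05 m and z of hub_near in the frame of stand_near_tray between -0.004 and 0.004 m and angle between hub_near's own z axis and vertical below 0.1 rad) and distance of hub_far from where it was at the start of the episode below 0.02 m) or ((x of hub_far in the frame of stand_far_tray between -0.04 and 0.04 m and y of hub_far in the frame of stand_far_tray between -0.05 and 0.05 m and z of hub_far in the frame of stand_far_tray between -0.004 and 0.004 m and angle between hub_far's own z axis and vertical below 0.1 rad) and distance of hub_near from where it was at the start of the episode below 0.02 m))), for 0.2 s.
3. the other hub sits fully home on its matching shaft, flange at the collar, the first still in its tray ((((x of hub_near in the frame of stand_near_tray between -0.04 and 0.04 m and y of hub_near in the frame of stand_near_tray between -0.05 and 0.05 m and z of hub_near in the frame of stand_near_tray between -0.004 and 0.004 m and angle between hub_near's own z axis and vertical below 0.1 rad) and (x of hub_far in the frame of stand_far_home between -0.004 and 0.004 m and y of hub_far in the frame of stand_far_home between -0.004 and 0.004 m and z of hub_far in the frame of stand_far_home between -0.003 and 0.003 m and angle between the y axis of hub_far and the y axis of stand_far_home, either way round below 0.07 rad and angle between the z axis of hub_far and the z axis of stand_far_home, either way round below 0.07 rad and y of hub_far_flange in the frame of stand_far_home above 0.02 m)) or ((x of hub_far in the frame of stand_far_tray between -0.04 and 0.04 m and y of hub_far in the frame of stand_far_tray between -0.05 and 0.05 m and z of hub_far in the frame of stand_far_tray between -0.004 and 0.004 m and angle between hub_far's own z axis and vertical below 0.1 rad) and (x of hub_near in the frame of stand_near_home between -0.004 and 0.004 m and y of hub_near in the frame of stand_near_home between -0.004 and 0.004 m and z of hub_near in the frame of stand_near_home between -0.003 and 0.003 m and angle between the y axis of hub_near and the y axis of stand_near_home, either way round below 0.07 rad and angle between the z axis of hub_near and the z axis of stand_near_home, either way round below 0.07 rad and y of hub_near_flange in the frame of stand_near_home above 0.02 m)))), for 0.2 s.
At the end, for the whole second after the job is handed in: Both hubs stand upright (0.1 rad), at rest on the floor (4 mm) of the tray of the stand whose key matches, within 40 mm (x) and 50 mm (y) of its centre. Home on the way: origin within 4 mm (x, y) and 3 mm (z) of the home point, axes within 0.07 rad, flange to the collar (x of hub_near in the frame of stand_near_tray between -0.04 and 0.04 m and y of hub_near in the frame of stand_near_tray between -0.05 and 0.05 m and z of hub_near in the frame of stand_near_tray between -0.004 and 0.004 m and angle between each of hub_near, hub_far's own z axis and vertical below 0.1 rad and x of hub_far in the frame of stand_far_tray between -0.04 and 0.04 m and y of hub_far in the frame of stand_far_tray between -0.05 and 0.05 m and z of hub_far in the frame of stand_far_tray between -0.004 and 0.004 m and linear speed of each of hub_near, hub_far below 0.02 m/s); the robot touches nothing.
It fails at once if the bottle is displaced by more than 30 mm or knocked over (distance of bottle from where it was at the start of the episode above 0.03 m or angle between bottle's own z axis and vertical above 0.5 rad).
It fails at once if the tin is displaced by more than 30 mm or knocked over (distance of tin from where it was at the start of the episode above 0.03 m or angle between tin's own z axis and vertical above 0.5 rad).
It fails at once if the brush is displaced by more than 30 mm or knocked over (distance of brush from where it was at the start of the episode above 0.03 m or angle between brush's own z axis and vertical above 0.5 rad).
It fails at once if hub_near is dropped (moving at over 0.5 m/s with no finger on it) (linear speed of hub_near above 0.5 m/s and contact force between the fingers and hub_near below 0.1 N).
It fails at once if hub_far is dropped (moving at over 0.5 m/s with no finger on it) (linear speed of hub_far above 0.5 m/s and contact force between the fingers and hub_far below 0.1 N).
It also fails if it takes over 72 s, if anything falls off the work surface, if the arm or the gripper's body presses on something with over 40 N, if the wrist force passes 120 N, or if a joint passes its speed limit or range.

ROBOT

A 6-joint arm with a two-finger parallel gripper is mounted at the origin on a cart in front of the work surface, level with it; the furniture and walls round the work are solid. World frame = base frame: x ahead of the robot, y to its left, z up, the work surface at z = 0. Lengths are in m, angles in rad, forces in N, time in s.
With the tool pointing down it reaches from about 0.35 to 0.85 m from the base axis. Payload 8.1 kg.
Tool frame: the origin (TCP) lies between the finger pads, 19 mm behind the fingertips; this is the grasp point; z points along the fingers, y is the line along which they close (so a half turn about z gives the same grasp; the last joint's range is limited). The gripper opens to 93 mm and grips with 3 to 60 N. Pads are 15 mm wide; open, the fingers measure 128 mm over their backs; the gripper's body (75 mm by 188 mm) begins 65 mm behind the grasp point.
Start: joints at [1.193, 0.13, 1.488, -0, 1.523, -0.085], TCP at [0.173, 0.574, 0.237] pointing down, gripper open.
Joint ranges: [-2.96, 2.96], [-0.89, 2.26], [0.02, 2.5], [-1.34, 4.48], [0, 2.73], [-2.66, 2.66]. Speed limits (rad/s): [2.39, 2.39, 2.79, 3.14, 3.14, 3.14].

INTERFACE

Orientations are given as a rotation vector (axis times angle).
In Python, from plant import robot gives the robot as it stands.
- The arm moves only by the tool play_rows, never from a script. Its argument "deltas" is one flat list of numbers, 5 for each row, row after row: the shift along the tool's x, y, z in mm, then the turn about the tool's z in degrees, then the finger opening in mm, from 0 to 93. A call has 1 to 10 rows; each row shifts and turns the commanded pose from where the row before left it, along the tool's axes as they then stand; what a row does not reach is not made up. A row lasts 1/12 s, in which the tool goes at most 41.7 mm and 7.16 degrees, less where a joint would pass 70% of its speed; a pose out of reach is approached as far as the arm can. A call with a gripper value outside its range is refused whole. The fingers move at their own pace and stop on an object; "newtons" is the grip in N (left out, the last holds). Time passes only in rows, so rows that do not move let the fingers close. It gives the time, the measured TCP pose, the force, the opening and the grip force at its end, in the units of the state.
- robot.read_state(): the state, without advancing time (a new reading comes with each control period).
- robot.read_camera(name): name is "scene" or "side" or "wrist"; returns a dict with "pixels" (480x640x3 uint8, blue, green, red), "mtx" (3x3 intrinsics, pixels), "eye" and "rotation" of the camera in the world. Camera axes: x right, y up, looking along -z (the intrinsics and any distortion apply to the point x, -y, -z); pixel columns grow to the right and rows downward; lengths in m; the calibration is good to about 2 mm. A picture is of the moment at which its call begins. There is no depth.
- robot.close_job(): hands the job in; it is judged then, once.
The state is a dict: "t": time; "q": joint angles; "dq": joint speeds; "joint_torque": joint torques, N m; "tool_pos": TCP position; "orientation": TCP orientation; "force": force on the tool from outside, world axes, zero at the start; "wrist_torque": the same for the moment, N m; "opening": finger opening in m; "gripper_force": force on a finger pad.
Only numpy, scipy, OpenCV 4.12 (cv2) and the standard library are available. Lean on these libraries where they do the work, as an engineer would, in place of code of your own. Each camera call takes 0.05 s, during which the arm holds its last target. There are 200 camera calls.

## Working session

There is one attempt and no reset: what is moved stays moved. The work goes in short steps, Python scripts to look and compute and a tool call to move; the robot and the scene stay as the last step left them, time stands still between calls to the robot, and variables do not carry over. Pictures are saved under pics/ and viewed, at most 10 in all, crops included, and the job is handed in when it is done.

Besides the shell and the picture viewer there is one more tool, called after ">>>" by a JSON object that holds its "api" and its "payload", one argument or row to a line. play_rows: Moves the arm, as the interface text tells. Its arguments: {"type":"object","properties":{"deltas":{"type":"array"},"newtons":{"type":"number"}},"required":["deltas"]}

```bash
mkdir -p pics; ls
cat > h.py <<'E'
import numpy as np, cv2
from plant import robot
def cam(n,save=None):
    c=robot.read_camera(n)
    if save: cv2.imwrite(f'pics/{save}.png',c['pixels'])
    return c
def ray(c,uv,z):
    uv=np.atleast_2d(np.array(uv,float))
    p=np.c_[uv,np.ones(len(uv))]@np.linalg.inv(np.array(c['mtx'])).T
    d=(p*[1,-1,-1])@np.array(c['rotation']).T
    e=np.array(c['eye']); return e+d*((np.broadcast_to(z,len(uv))-e[2])/d[:,2])[:,None]
def proj(c,P):
    p=(np.atleast_2d(P)-np.array(c['eye']))@np.array(c['rotation'])*[1,-1,-1]
    p=p@np.array(c['mtx']).T; return p[:,:2]/p[:,2:]
E
python3 - <<'E'
from h import *
s=robot.read_state(); print({k:np.round(v,3).tolist() for k,v in s.items()})
a=cam('scene','scene0');b=cam('side','side0');w=cam('wrist','wrist0')
for c in (a,b,w): print(np.round(c['mtx'],1).tolist(),np.round(c['eye'],3),np.round(c['rotation'],3).tolist(), [k for k in c])
E
```

```text
pics
{'t': 0.0, 'q': [1.193, 0.131, 1.489, -0.0, 1.523, -0.085], 'dq': [0.001, 0.001, -0.001, -0.002, 0.001, 0.0], 'joint_torque': [-0.001, -55.985, -49.175, 0.077, 0.036, -0.0], 'tool_pos': [0.173, 0.574, 0.236], 'orientation': [-0.458, -3.108, 0.003], 'force': [-0.487, -0.373, 0.378], 'wrist_torque': [-0.021, -0.003, 0.027], 'gripper_force': 0.0, 'opening': 0.093}
[[625.0, 0.0, 328.8], [0.0, 625.0, 234.4], [0.0, 0.0, 1.0]] [-0.563 -0.568  1.254] [0.737, -0.456, -1.087] ['pixels', 'mtx', 'eye', 'rotation']
[[482.8, 0.0, 320.3], [0.0, 482.8, 247.0], [0.0, 0.0, 1.0]] [0.495 0.959 0.885] [0.048, -1.282, -2.785] ['pixels', 'mtx', 'eye', 'rotation']
[[353.3, 0.0, 317.3], [0.0, 353.3, 244.9], [0.0, 0.0, 1.0]] [0.108 0.595 0.384] [-0.217, -0.158, 1.271] ['pixels', 'mtx', 'eye', 'rotation']
```

Run:
```python
s=open('h.py').read()
s=s.replace("    if save:","    c['rotation']=cv2.Rodrigues(np.array(c['rotation'],float))[0]\n    if save:")
open('h.py','w').write(s)
```

```text
(no output)
```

View pics/scene0.png

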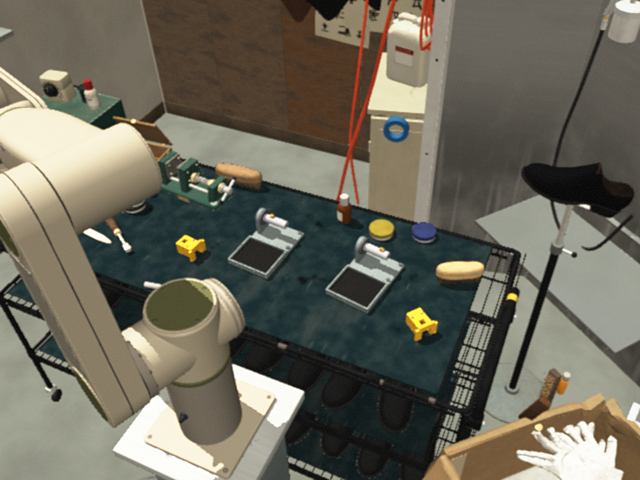

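View pics/side0.png

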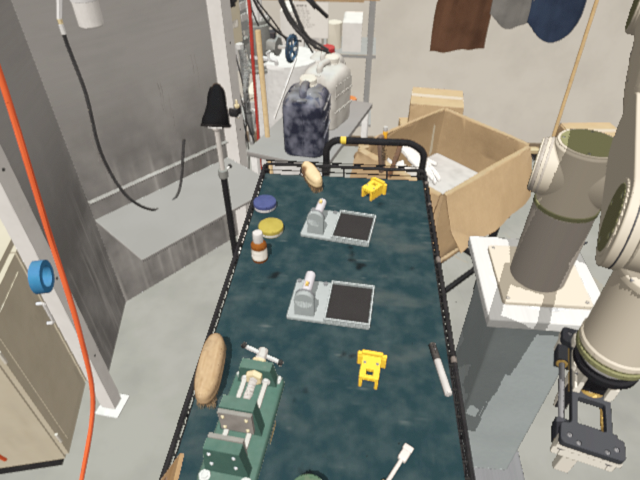

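The scene view shows the left hub at (190,247), the right hub at (422,324), and the two stands at (265,248) and (365,273). The side view shows the hubs at (371,366) and (374,188), and the stands at (332,300) and (340,226), collars towards the side camera (+y).

Run:
```python
from h import *
def crop(c,u,v,w,h,W,H): return cv2.resize(c['pixels'][v:v+h,u:u+w],(W,H),interpolation=cv2.INTER_CUBIC)
a=cam('scene');b=cam('side')
top=np.hstack([crop(a,220,195,100,75,400,300),crop(a,320,230,100,75,400,300)])
bot=np.hstack([crop(b,330,335,90,67,266,300),crop(b,340,165,70,79,266,300),crop(a,390,295,60,67,268,300)])
cv2.imwrite('pics/comp.png',np.vstack([top,bot]))
hsv={}
for n,c in (('scene',a),('side',b)):
    H=cv2.cvtColor(c['pixels'],cv2.COLOR_BGR2HSV)
    m=cv2.inRange(H,(22,150,120),(32,255,255))
    for k in cv2.findContours(m,cv2.RETR_EXTERNAL,cv2.CHAIN_APPROX_NONE)[0]:
        if cv2.contourArea(k)>60:
            M=cv2.moments(k);uv=(M['m10']/M['m00'],M['m01']/M['m00']);print(n,np.round(uv),cv2.contourArea(k),ray(c,uv,.022).round(3))
# stand base tray approx
print(ray(a,[(265,251),(367,286)],.012).round(3),ray(b,[(350,303),(354,227)],.012).round(3))
w=cam('wrist');s=robot.read_state();T=cv2.Rodrigues(np.array(s['orientation']))[0]
print(T.round(3),(T.T@w['rotation']).round(3),T.T@(np.array(w['eye'])-s['tool_pos']))
```

```text
scene [419. 318.] 318.0 [[ 0.443 -0.342  0.022]]
scene [188. 242.] 203.0 [[0.447 0.355 0.022]]
scene [381. 228.] 304.5 [[ 0.723 -0.133  0.022]]
side [370. 365.] 676.5 [[0.435 0.331 0.022]]
side [374. 188.] 306.5 [[ 0.424 -0.353  0.022]]
[[ 0.511  0.138  0.012]
 [ 0.501 -0.177  0.012]] [[ 0.485  0.147  0.012]
 [ 0.484 -0.155  0.012]]
[[-0.957  0.289 -0.   ]
 [ 0.289  0.957 -0.001]
 [ 0.    -0.001 -1.   ]] [[-0.     0.969  0.248]
 [ 1.     0.     0.001]
 [ 0.001  0.248 -0.969]] [ 0.06790298  0.00106186 -0.14699312]
```

View pics/comp.png

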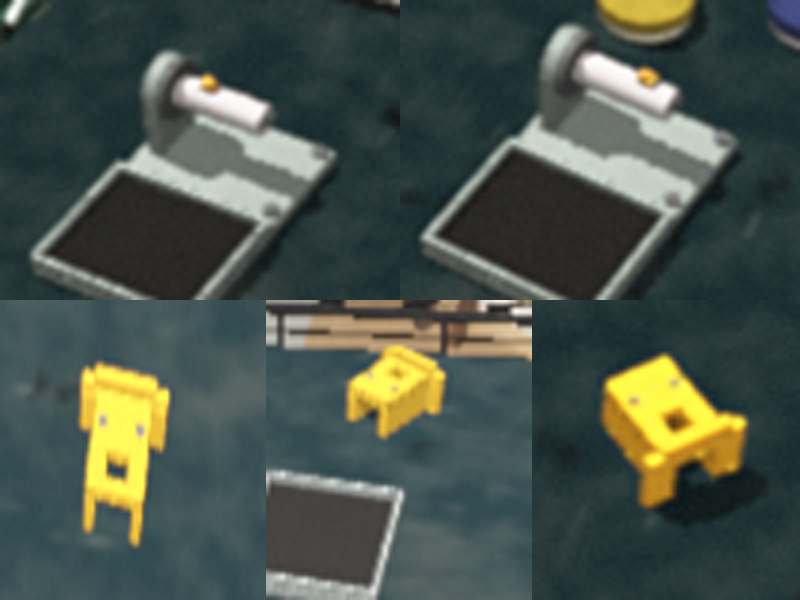

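Comp.png shows the left stand with its key near the collar (so stand_near), and the right stand with its key at the free end (stand_far). The right hub has its window beside the flange (hub_near), and the left hub has its window away from it (hub_far). I'll move the wrist camera over the left hub next, already turned for the grasp.

```bash
cat >> h.py <<'E'
def plan(xyz,phi,op,n=None,turn=None):
    "rows (tool mm, deg) from the present pose to xyz with tool x at world heading phi (deg)"
    s=robot.read_state();T=cv2.Rodrigues(np.array(s['orientation'],float))[0]
    p=np.array(s['tool_pos']);f0=np.degrees(np.arctan2(T[1,0],T[0,0]))
    d=np.array(xyz)-p;df=(phi-f0+180)%360-180 if turn is None else turn
    n=n or int(np.ceil(max(np.linalg.norm(d)/.040,abs(df)/7.1,1)))
    print('pose',p.round(4),'phi',round(f0,2),'tilt',T[:,2].round(4),'q6',round(np.degrees(s['q'][5]),1),'n',n,'F',np.round(s['force'],1),'op',round(s['opening'],4),'t',round(s['t'],2))
    rows=[]
    for i in range(n):
        f=np.radians(f0+df*i/n);c,q=np.cos(f),np.sin(f)
        v=d/n*1000; rows.append([round(c*v[0]+q*v[1],1),round(q*v[0]-c*v[1],1),round(-v[2],1),round(-df/n,2),op])
    print(str(sum(rows,[])).replace(' ',''));return rows
E
python3 -c "
from h import *
plan((.42,.345,.22),-90,93)"
```

```text
pose [0.1731 0.5743 0.2371] phi 163.22 tilt [-2.e-04 -6.e-04 -1.e+00] q6 -4.9 n 16 F [0.  0.  0.1] op 0.0933 t 0.3
[np.float64(-18.9),np.float64(-9.3),np.float64(1.1),np.float64(-6.67),93,np.float64(-17.7),np.float64(-11.4),np.float64(1.1),np.float64(-6.67),93,np.float64(-16.3),np.float64(-13.4),np.float64(1.1),np.float64(-6.67),93,np.float64(-14.6),np.float64(-15.2),np.float64(1.1),np.float64(-6.67),93,np.float64(-12.7),np.float64(-16.8),np.float64(1.1),np.float64(-6.67),93,np.float64(-10.7),np.float64(-18.1),np.float64(1.1),np.float64(-6.67),93,np.float64(-8.5),np.float64(-19.3),np.float64(1.1),np.float64(-6.67),93,np.float64(-6.2),np.float64(-20.1),np.float64(1.1),np.float64(-6.67),93,np.float64(-3.8),np.float64(-20.7),np.float64(1.1),np.float64(-6.67),93,np.float64(-1.4),np.float64(-21.0),np.float64(1.1),np.float64(-6.67),93,np.float64(1.0),np.float64(-21.0),np.float64(1.1),np.float64(-6.67),93,np.float64(3.5),np.float64(-20.8),np.float64(1.1),np.float64(-6.67),93,np.float64(5.9),np.float64(-20.2),np.float64(1.1),np.float64(-6.67),93,np.float64(8.2),np.float64(-19.4),np.float64(1.1),np.float64(-6.67),93,np.float64(10.4),np.float64(-18.3),np.float64(1.1),np.float64(-6.67),93,np.float64(12.4),np.float64(-17.0),np.float64(1.1),np.float64(-6.67),93]
```

>>> {"api": "play_rows", "payload": {
  "deltas": [-19, -9, 1, -6.7, 93, -18, -11, 1, -6.7, 93, -16, -13, 1, -6.7, 93, -15, -15, 1, -6.7, 93, -13, -17, 1, -6.7, 93, -11, -18, 1, -6.7, 93, -8, -19, 1, -6.7, 93, -6, -20, 1, -6.7, 93, -4, -21, 1, -6.7, 93, -1, -21, 1, -6.7, 93]
}}

```text
t: 1.13
tool_pos: [0.3288, 0.4316, 0.2274]
orientation: [-1.342, 2.841, 0.0]
force: [0.3, -0.3, 0.2]
opening: 0.0933
gripper_force: 0.0
```

>>> {"api": "play_rows", "payload": {
  "deltas": [1, -21, 1, -6.7, 93, 3.5, -21, 1, -6.7, 93, 6, -20, 1, -6.7, 93, 8, -19, 1, -6.7, 93, 10, -18, 1, -6.7, 93, 12, -17, 1, -6.7, 93, 0, 0, 0, 0, 93, 0, 0, 0, 0, 93]
}}

```text
t: 1.8
tool_pos: [0.4211, 0.3473, 0.2213]
orientation: [2.225, -2.217, -0.0]
force: [-0.2, 0.7, 0.9]
opening: 0.093
gripper_force: 0.0
```

```bash
sed -i 's/round(c\*v/round(float(c*v/;s/v\[1\],1),round(q/v[1]),1),round(float(q/;s/-c\*v\[1\],1),round(-v\[2\],1),round(-df\/n,2)/-c*v[1]),1),round(float(-v[2]),1),round(float(-df\/n),2)/' h.py
python3 -c "
from h import *
plan((.42,.345,.22),-90,93)
w=cam('wrist','w1')"
```

```text
pose [0.4211 0.3473 0.2213] phi -89.81 tilt [-4.e-04 -1.e-04 -1.e+00] q6 -146.1 n 1 F [-0.2  0.7  0.9] op 0.093 t 1.8
[2.3,1.1,1.3,0.19,93]
```

View pics/w1.png

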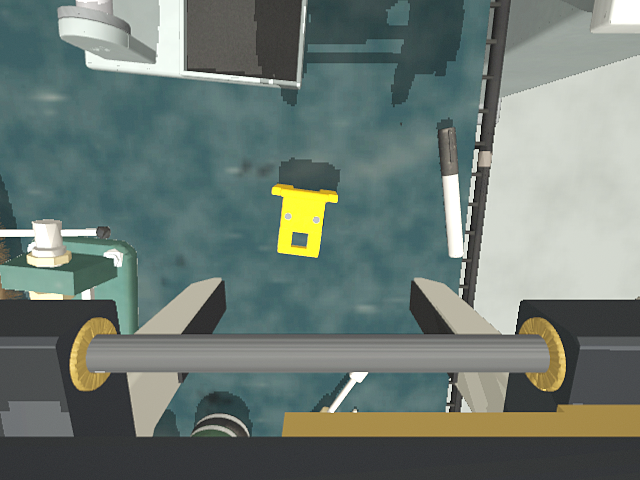

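The wrist view shows the left hub centred at about (300,222). Its wide flange is at the top (≈-y) around (305,190), and its window at (299,240) is at the opposite end, which confirms hub_far. Next I'll measure its pose on the roof plane.

```bash
cat >> h.py <<'E'
def hubpose(c,head,near,zf=0.0):
    "hub origin xy and heading of its +y, from roof outline; near=(x,y) rough; zf = height of feet"
    H=cv2.cvtColor(c['pixels'],cv2.COLOR_BGR2HSV);m=cv2.inRange(H,(20,120,70),(34,255,255))
    ks=[k for k in cv2.findContours(m,cv2.RETR_EXTERNAL,cv2.CHAIN_APPROX_NONE)[0] if cv2.contourArea(k)>150]
    k=min(ks,key=lambda k:np.linalg.norm(ray(c,k[:,0].mean(0),zf+.036)[0,:2]-near))
    full=np.zeros_like(m);cv2.drawContours(full,[k],-1,255,-1)
    P=ray(c,k[:,0]+0.0,zf+.036)[:,:2]*1000
    for _ in range(3):
        u=np.array([np.cos(np.radians(head)),np.sin(np.radians(head))]);v=np.array([-u[1],u[0]])
        a=P@u;rear=np.percentile(a,2);S=P[(a<rear+44)&(a>rear+5)]
        l=S@v;mid=np.median([l.min(),l.max()])
        L=S[l>mid];R=S[l<=mid]
        ang=[]
        for E in (L,R):
            d=cv2.fitLine(E.astype(np.float32),cv2.DIST_HUBER,0,.01,.01)[:2,0];d=d*np.sign(d@u);ang.append(np.degrees(np.arctan2(d[1],d[0])))
        head=(np.mean(np.unwrap(np.radians(ang))))*180/np.pi
    u=np.array([np.cos(np.radians(head)),np.sin(np.radians(head))]);v=np.array([-u[1],u[0]])
    c2=(np.median(L@v)+np.median(R@v))/2;wid=np.median(L@v)-np.median(R@v)
    core=P[np.abs(P@v-c2)<12]@u; rear=np.median(core[core<core.min()+4])
    o=u*(rear+28)+v*c2
    hole=cv2.inRange(H[:,:,2],0,150)&cv2.erode(full,np.ones((5,5)))&~m
    n,_,st,ce=cv2.connectedComponentsWithStats(hole);i=1+np.argmax(st[1:,4]);w=ray(c,ce[i],zf+.036)[0,:2]*1000-o
    print('hub',o.round(1),'head',round(float(head),2),'edges',np.round(ang,1),'width',wid.round(1),'length',(core.max()-rear).round(1),'window along/across',(w@u).round(1),(w@v).round(1),'area',st[i,4])
    return o/1000,head
E
python3 -c "
from h import *
w=cam('wrist');print(w['eye']);hubpose(w,-95,(.43,.34))
s=cam('side');hubpose(s,-90,(.43,.34))"
```

```text
[0.42168795 0.2804456  0.36848575]
hub [437.8 346.5] head -97.18 edges [-97.9 -96.5] width 39.5 length 65.4 window along/across -12.3 0.0 area 192
hub [438.4 351.1] head -95.47 edges [ -81.5 -109.4] width 37.6 length 76.0 window along/across -10.6 -0.4 area 17
```

```bash
python3 -c "
from h import *
plan((.4378,.3465,.10),-97.2,93)"
```

```text
pose [0.4201 0.3485 0.2215] phi -89.67 tilt [-3.e-04  2.e-04 -1.e+00] q6 -146.0 n 4 F [-1.2 -1.1 -0.2] op 0.0932 t 1.95
[0.5,-4.4,30.4,1.88,93,0.4,-4.4,30.4,1.88,93,0.2,-4.4,30.4,1.88,93,0.1,-4.5,30.4,1.88,93]
```

>>> {"api": "play_rows", "payload": {
  "deltas": [0.5, -4.2, 30, 1.9, 93, 0.5, -4.2, 30, 1.9, 93, 0.2, -4.2, 30, 1.9, 93, 0, -4.2, 30, 1.8, 93, 0, 0, 0, 0, 93],
  "newtons": 40
}}

```text
t: 2.37
tool_pos: [0.4334, 0.3442, 0.0947]
orientation: [2.071, -2.349, -0.002]
force: [-1.5, 0.3, -2.0]
opening: 0.0929
gripper_force: 0.0
```

```bash
python3 -c "
from h import *
w=cam('wrist');hubpose(w,-97,(.43,.34));plan((.4378,.3465,.028),-97.2,93)
w=cam('wrist');hubpose(w,-97,(.43,.34));plan((.4378,.3465,.028),-97.2,93)"
```

```text
hub [437.8 346.2] head -97.46 edges [-98.7 -96.2] width 39.5 length 66.8 window along/across -11.8 -0.3 area 408
pose [0.4344 0.3451 0.098 ] phi -97.07 tilt [-0.0063 -0.004  -1.    ] q6 -139.8 n 2 F [-0.1 -0.2  0.5] op 0.0933 t 2.42
[-0.9,-1.6,35.0,0.07,93,-0.9,-1.6,35.0,0.07,93]
hub [437.7 346.1] head -97.88 edges [-98.5 -97.2] width 39.5 length 65.9 window along/across -12.0 0.0 area 432
pose [0.436  0.3461 0.1009] phi -97.02 tilt [-0.0026 -0.0015 -1.    ] q6 -139.8 n 2 F [0.7 0.3 1. ] op 0.0932 t 2.47
[-0.3,-0.8,36.4,0.09,93,-0.3,-0.8,36.4,0.09,93]
```

>>> {"api": "play_rows", "payload": {
  "deltas": [0, -0.5, 26, 0.3, 93, 0, -0.5, 26, 0.3, 93, 0, 0, 20, 0, 93, 0, 0, 0, 0, 93, 0, 0, 0, 0, 93, 0, 0, 0, 0, 93, 0, 0, 0, 0, 80],
  "newtons": 30
}}

```text
t: 3.05
tool_pos: [0.4402, 0.3473, 0.0325]
orientation: [-2.065, 2.361, -0.001]
force: [-0.2, -0.4, 0.4]
opening: 0.0896
gripper_force: 0.0
```

```bash
python3 -c "
from h import *
plan((.4378,.3465,.028),-97.6,93)"
```

```text
pose [0.4402 0.3473 0.0325] phi -97.65 tilt [ 0.0037  0.0025 -1.    ] q6 -139.3 n 1 F [-0.2 -0.4  0.4] op 0.0896 t 3.05
[1.1,2.2,4.5,-0.05,93]
```

>>> {"api": "play_rows", "payload": {
  "deltas": [0, 1, 3, 0, 60, 0, 0, 0, 0, 30, 0, 0, 0, 0, 30, 0, 0, 0, 0, 30, 0, 0, 0, 0, 30, 0, 0, 0, 0, 30, 0, 0, 0, 0, 30, 0, 0, 0, 0, 30],
  "newtons": 30
}}

```text
t: 3.72
tool_pos: [0.4374, 0.346, 0.0264]
orientation: [2.068, -2.365, -0.0]
force: [0.1, 0.0, 0.7]
opening: 0.0399
gripper_force: 30.0
```

```bash
python3 -c "
from h import *
plan((.4378,.3465,.028),-97.6,93)"
```

```text
pose [0.4374 0.346  0.0264] phi -97.68 tilt [-2.e-04 -1.e-04 -1.e+00] q6 -139.2 n 1 F [0.1 0.  0.7] op 0.0399 t 3.72
[-0.5,-0.4,-1.6,-0.08,93]
```

>>> {"api": "play_rows", "payload": {
  "deltas": [0, 0, -20, 0, 30, 0, 0, -36, 0, 30, 0, 0, -36, 0, 30, 0, 0, -36, 0, 30, 0, 0, -36, 0, 30, 0, 0, -20, 0, 30]
}}

```text
t: 4.22
tool_pos: [0.4385, 0.3468, 0.215]
orientation: [-2.065, 2.362, -0.001]
force: [1.1, 0.0, -1.9]
opening: 0.0396
gripper_force: 30.0
```

```bash
python3 -c "
from h import *
r=plan((.58,-.26,.22),90,30,turn=-172.3)"
```

```text
pose [0.4385 0.3468 0.215 ] phi -97.67 tilt [ 0.0039  0.0026 -1.    ] q6 -139.2 n 25 F [ 1.1  0.  -1.9] op 0.0396 t 4.22
[23.3,-8.9,-0.2,6.89,30,22.1,-11.6,-0.2,6.89,30,20.5,-14.1,-0.2,6.89,30,18.7,-16.5,-0.2,6.89,30,16.6,-18.6,-0.2,6.89,30,14.2,-20.5,-0.2,6.89,30,11.6,-22.0,-0.2,6.89,30,8.9,-23.3,-0.2,6.89,30,6.1,-24.2,-0.2,6.89,30,3.1,-24.7,-0.2,6.89,30,0.1,-24.9,-0.2,6.89,30,-2.9,-24.8,-0.2,6.89,30,-5.8,-24.2,-0.2,6.89,30,-8.7,-23.4,-0.2,6.89,30,-11.4,-22.1,-0.2,6.89,30,-14.0,-20.6,-0.2,6.89,30,-16.4,-18.8,-0.2,6.89,30,-18.5,-16.7,-0.2,6.89,30,-20.4,-14.3,-0.2,6.89,30,-22.0,-11.8,-0.2,6.89,30,-23.2,-9.1,-0.2,6.89,30,-24.1,-6.2,-0.2,6.89,30,-24.7,-3.3,-0.2,6.89,30,-24.9,-0.3,-0.2,6.89,30,-24.8,2.7,-0.2,6.89,30]
```

>>> {"api": "play_rows", "payload": {
  "deltas": [23, -9, 0, 6.9, 30, 22, -12, 0, 6.9, 30, 20, -14, 0, 6.9, 30, 19, -16, 0, 6.9, 30, 17, -19, 0, 6.9, 30, 14, -20, 0, 6.9, 30, 12, -22, 0, 6.9, 30, 9, -23, 0, 6.9, 30, 6, -24, 0, 6.9, 30, 3, -25, 0, 6.9, 30]
}}

```text
t: 5.05
tool_pos: [0.4931, 0.1027, 0.2099]
orientation: [0.355, -3.12, -0.0]
force: [0.4, 1.0, -2.8]
opening: 0.0397
gripper_force: 30.0
```

>>> {"api": "play_rows", "payload": {
  "deltas": [0, -25, 0, 6.9, 30, -3, -25, 0, 6.9, 30, -6, -24, 0, 6.9, 30, -9, -23, 0, 6.9, 30, -11, -22, 0, 6.9, 30, -14, -21, 0, 6.9, 30, -16, -19, 0, 6.9, 30, -18, -17, 0, 6.9, 30, -20, -14, 0, 6.9, 30, -22, -12, 0, 6.9, 30]
}}

```text
t: 5.88
tool_pos: [0.5484, -0.1395, 0.2098]
orientation: [-1.475, -2.773, 0.0]
force: [-0.0, 0.4, -2.2]
opening: 0.0398
gripper_force: 30.0
```

>>> {"api": "play_rows", "payload": {
  "deltas": [-23, -9, 0, 6.9, 30, -24, -6, 0, 6.9, 30, -25, -3, 0, 6.9, 30, -25, 0, 0, 6.9, 30, -25, 3, 0, 6.7, 30, 0, 0, 0, 0, 30, 0, 0, 0, 0, 30, 0, 0, 0, 0, 30]
}}

```text
t: 6.55
tool_pos: [0.5772, -0.2592, 0.2096]
orientation: [-2.218, -2.222, 0.0]
force: [-0.7, -0.6, -3.2]
opening: 0.0394
gripper_force: 30.0
```

```bash
python3 -c "
from h import *
plan((.58,-.26,.22),90,30)
w=cam('wrist','w2');print(w['eye']);hubpose(w,90,(.58,-.26),.19)"
```

```text
pose [ 0.5772 -0.2592  0.2096] phi 90.11 tilt [-0.0014  0.0011 -1.    ] q6 -29.0 n 1 F [-0.7 -0.6 -3.2] op 0.0394 t 6.55
[-0.8,2.8,-10.4,0.11,30]
[ 0.57807594 -0.19014169  0.35683383]Traceback (most recent call last):
  File "<string>", line 4, in <module>
    w=cam('wrist','w2');print(w['eye']);hubpose(w,90,(.58,-.26),.19)
                                        ~~~~~~~^^^^^^^^^^^^^^^^^^^^^
  File "h.py", line 38, in hubpose
    l=S@v;mid=np.median([l.min(),l.max()])
                         ~~~~~^^
    return umr_minimum(a, axis, None, out, keepdims, initial, where)
ValueError: zero-size array to reduction operation minimum which has no identity
```

View pics/w2.png

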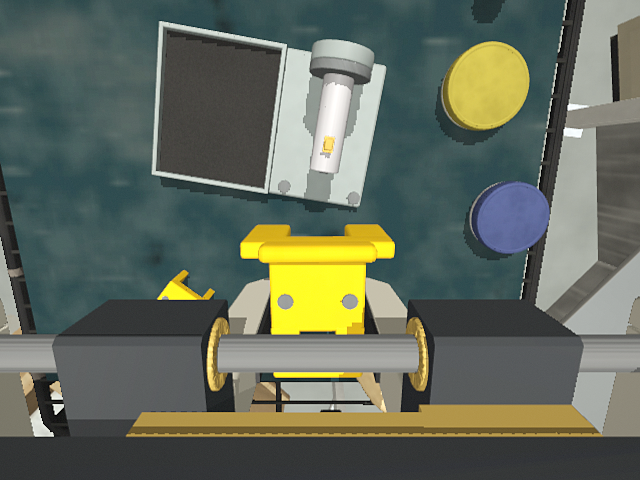

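The wrist view shows stand_far yawed, with base corners at about (162,22), (386,65), (358,206) and (152,175). Its shaft runs from the free end at (324,172) to the collar at (340,75), and the brass key is at (328,145). The held hub is square in the fingers. Next I'll measure the stand pose.

```bash
cat >> h.py <<'E'
def standpose(c,near,dbg=None):
    "stand origin xy & heading of +y from base outline, shaft edges, key"
    im=c['pixels'];I=im.astype(int);H=cv2.cvtColor(im,cv2.COLOR_BGR2HSV)
    n0=proj(c,[near[0],near[1],.012])[0]
    out={}
    teal=(H[:,:,0]>80)&(H[:,:,0]<110)&(H[:,:,1]>70)
    # base top corners by edges: lines from light mask
    light=cv2.inRange(H,(0,0,150),(179,45,255))
    tray=cv2.inRange(I.astype(np.uint8),(0,0,0),(95,85,90))&~(teal*255).astype(np.uint8)
    tray=cv2.morphologyEx(tray,cv2.MORPH_OPEN,np.ones((5,5)))
    ks=cv2.findContours(tray,cv2.RETR_EXTERNAL,cv2.CHAIN_APPROX_NONE)[0]
    ks=[k for k in ks if cv2.contourArea(k)>1500]
    k=min(ks,key=lambda k:np.linalg.norm(k[:,0].mean(0)-n0)) 
    q=ray(c,cv2.convexHull(k)[:,0]+0.0,.018)[:,:2]*1000
    (cc,sz,an)=cv2.minAreaRect(q.astype(np.float32));b=cv2.boxPoints((cc,sz,an))
    print('tray rect',np.round(cc,1),np.round(sz,1),round(an,1))
    pink=((I[:,:,2]-I[:,:,1]>3)&(I[:,:,1]>150)&(H[:,:,1]<45)).astype(np.uint8)*255
    brass=cv2.inRange(H,(12,90,100),(28,255,255))
    return tray,pink,brass,np.array(cc)
E
python3 - <<'E'
from h import *
w=cam('wrist');im=w['pixels']
for uv in [(330,110),(325,160),(345,110),(300,120),(360,120),(340,60),(328,145),(220,100),(295,60),(155,100),(250,210),(322,165)]: print(uv,im[uv[1],uv[0]])
t,p,b,cc=standpose(w,(.5,-.13))
for n,m in (('pink',p),('brass',b)):
    n_,_,st,ce=cv2.connectedComponentsWithStats(m)
    for i in np.argsort(-st[1:,4])[:5]+1: print(n,st[i],ce[i].round(1))
E
```

```text
(330, 110) [246 248 252]
(325, 160) [247 250 254]
(345, 110) [206 210 212]
(300, 120) [209 216 208]
(360, 120) [210 217 210]
(340, 60) [145 149 146]
(328, 145) [120 227 255]
(220, 100) [65 69 70]
(295, 60) [210 218 209]
(155, 100) [160 167 155]
(250, 210) [92 92 70]
(322, 165) [244 247 249]
tray rect [ 485.8 -152.8] [119.9 101.6] 80.7
pink [ 229  279   41   55 1316] [250.8 304.5]
pink [ 366  278   41   41 1157] [384.2 300.9]
pink [317 158  16   9  35] [324.5 161.4]
pink [311 153  11  11  33] [314.7 157.3]
pink [334 143   7  14  25] [337.2 150.6]
brass [  126   372   477    65 13250] [369.8 420.1]
brass [ 443   42   86   88 5942] [485.7  86.2]
brass [ 240  224  155  111 4252] [319.8 253.5]
brass [207 317  23  74 902] [215.6 354.2]
brass [405 317  24  74 896] [419.1 354.2]
```

```bash
cat >> h.py <<'E'
def shaft(c,home,head):
    "shaft axis, free end, key seen from above; home, head rough (m, deg)"
    im=c['pixels'];I=im.astype(int);H=cv2.cvtColor(im,cv2.COLOR_BGR2HSV)
    u=np.array([np.cos(np.radians(head)),np.sin(np.radians(head))]);v=np.array([-u[1],u[0]]);h=np.array(home)
    roi=np.zeros(im.shape[:2],np.uint8)
    box=proj(c,[[*(h+u*a+v*b),.062] for a,b in ((-.045,-.02),(-.045,.02),(.033,.02),(.033,-.02))])
    cv2.fillConvexPoly(roi,box.astype(int),255)
    m=((I[:,:,2]-I[:,:,1]>=-1)&(I[:,:,1]>120)).astype(np.uint8)*255&roi
    m=cv2.morphologyEx(cv2.morphologyEx(m,cv2.MORPH_CLOSE,np.ones((7,7))),cv2.MORPH_OPEN,np.ones((5,5)))
    k=max(cv2.findContours(m,cv2.RETR_EXTERNAL,cv2.CHAIN_APPROX_NONE)[0],key=cv2.contourArea)
    P=ray(c,k[:,0]+0.0,.062)[:,:2];a=(P-h)@u*1000;b=(P-h)@v*1000
    bins=[];
    for t in range(-30,30,3):
        s=b[(a>=t)&(a<t+3)]
        if len(s)>1: bins.append((t+1.5,s.max(),s.min()))
    B=np.array(bins);wd=B[:,1]-B[:,2];B=B[np.abs(wd-np.median(wd))<2.5]
    f=np.polyfit(B[:,0],(B[:,1]+B[:,2])/2,1)
    print('shaft bins',len(B),'width',np.median(wd).round(1),'offset(v, mm) at home',f[1].round(2),'dhead',np.degrees(np.arctan(f[0])).round(2),'free end a',a.min().round(1))
    br=cv2.inRange(H,(12,70,100),(30,255,255))&roi
    n,_,st,ce=cv2.connectedComponentsWithStats(br);i=1+np.argmax(st[1:,4])
    K=ray(c,ce[i],.081)[0,:2]-h;print('key along,across',(K@u*1000).round(1),(K@v*1000).round(1),'area',st[i,4])
    return m
E
python3 - <<'E'
from h import *
w=cam('wrist');m=shaft(w,(.5874,-.1694),80.7)
# base outline: far/right edges
hp=lambda a,b,z:None
im=w['pixels'].copy()
cv2.drawContours(im,cv2.findContours(m,0,1)[0],-1,(0,0,255),1)
h=np.array([.5874,-.1694]);f=np.radians(80.7);u=np.array([np.cos(f),np.sin(f)]);x=np.array([u[1],-u[0]]);o=h-.058*x
for X,Y,Z in [(-.1,-.065,.02),(-.1,.065,.02),(.1,.065,.012),(.1,-.065,.012),(.058,-.034,.062),(.058,.038,.062),(.058,-.013,.082)]:
    cv2.drawMarker(im,tuple(proj(w,[*(o+X*x+Y*u),Z])[0].round().astype(int).tolist()),(255,0,255),0,9,1)
cv2.imwrite('pics/ov.png',cv2.resize(im[0:230,140:410],(800,681))[:600])
E
```

```text
shaft bins 20 width 23.4 offset(v, mm) at home -0.53 dhead -0.14 free end a -34.6
key along,across -13.3 -0.5 area 166
```

View pics/ov.png

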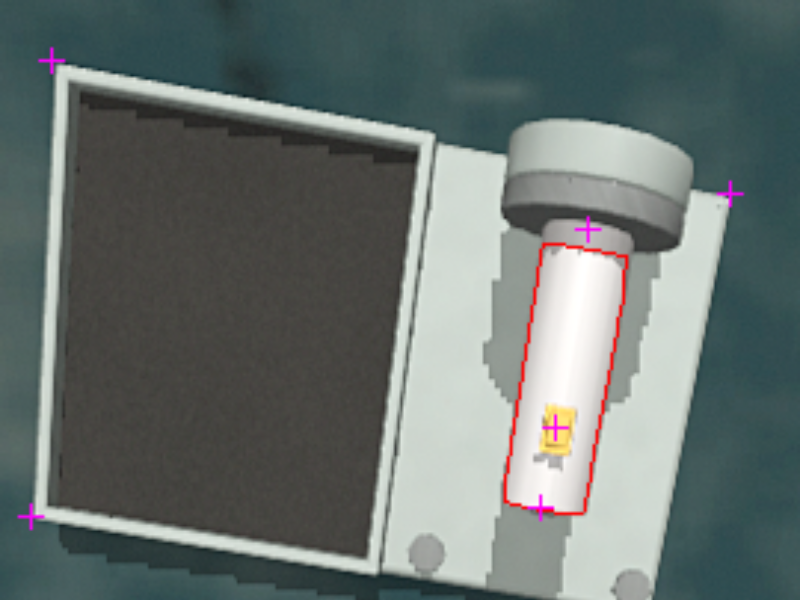

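The overlay fits the stand well: shaft outline in red, width 23.4 mm, free end at -34.6, and key at -13.3 along the shaft. Home is about (0.5878, -0.1698), heading 80.6°.

Run:
```python
from h import *
r=plan((.5879,-.1697,.145),80.6,30)
w=cam('wrist');s=robot.read_state();T=cv2.Rodrigues(np.array(s['orientation']))[0];p=np.array(s['tool_pos'])
H=cv2.cvtColor(w['pixels'],cv2.COLOR_BGR2HSV);m=cv2.inRange(H,(20,120,70),(34,255,255))
m[:215]=0;m[315:]=0;m[:,:232]=0;m[:,402:]=0
def hub(x,y,z): return proj(w,p+T@np.array([y,x,.0264-z]))[0].round(1)  # hub y=tool x
print('flange top-front corner pred',hub(-.031,.035,.045),hub(.031,.035,.045),'back',hub(-.031,.028,.045),hub(.031,.028,.045))
print('body roof edge pred',hub(-.02,.0,.036),hub(.02,.0,.036),'bottom front of flange',hub(-.031,.035,0),hub(.031,.035,0))
for r_ in (230,245,257,285,295): 
    c=np.where(m[r_])[0]; print(r_,c.min(),c.max()) if len(c) else print(r_)
for cc in (255,275,320,365,385): 
    g=np.where(m[:,cc])[0]; print('col',cc,g.min(),g.max())
g=H[240:265,320];print(g.tolist())
```

```text
pose [ 0.5776 -0.2587  0.2103] phi 90.14 tilt [-3.e-04  4.e-04 -1.e+00] q6 -28.9 n 3 F [ 0.1  0.1 -2.6] op 0.0399 t 6.7
[29.7,3.5,21.8,3.18,30,29.8,1.9,21.8,3.18,30,29.9,0.2,21.8,3.18,30]
flange top-front corner pred [233.1 248.6] [397.9 248.6] back [234.2 266.3] [396.9 266.3]
body roof edge pred [268.8 322.6] [362.8 322.6] bottom front of flange [254.  225.3] [378.1 225.3]
230 252 383
245 240 394
257 242 392
285 270 364
295 270 364
col 255 226 258
col 275 225 314
col 320 236 314
col 365 224 281
col 385 232 258
[[24, 222, 215], [23, 221, 209], [24, 223, 210], [23, 223, 216], [24, 227, 219], [24, 222, 233], [24, 222, 255], [27, 219, 255], [29, 219, 255], [29, 215, 255], [29, 213, 255], [30, 213, 255], [30, 216, 255], [30, 215, 255], [30, 214, 255], [30, 214, 255], [30, 219, 255], [29, 218, 255], [28, 228, 255], [27, 226, 255], [26, 225, 255], [24, 228, 253], [24, 222, 207], [24, 219, 211], [23, 224, 223]]
```

>>> {"api": "play_rows", "payload": {
  "deltas": [30, 3.5, 12, 3.2, 30, 30, 2, 22, 3.2, 30, 30, 0, 31, 3.1, 30, 0, 0, 0, 0, 30, 0, 0, 0, 0, 30, 0, 0, 0, 0, 30, 0, 0, 0, 0, 30]
}}

```text
t: 7.33
tool_pos: [0.5889, -0.1721, 0.1483]
orientation: [2.395, 2.029, 0.002]
force: [0.6, 0.4, -2.5]
opening: 0.0396
gripper_force: 30.0
```

```bash
python3 -c "
from h import *
plan((.5879,-.1697,.0744),80.6,30)
for i in range(3): cam('wrist'); plan((.5879,-.1697,.0744),80.6,30)"
```

```text
pose [ 0.5889 -0.1721  0.1483] phi 80.56 tilt [ 0.0026 -0.0014 -1.    ] q6 -11.6 n 2 F [ 0.6  0.4 -2.5] op 0.0396 t 7.33
[1.1,-0.7,36.9,-0.02,30,1.1,-0.7,36.9,-0.02,30]
pose [ 0.589  -0.1724  0.1484] phi 80.51 tilt [ 0.0029 -0.0015 -1.    ] q6 -11.6 n 2 F [ 0.5  0.4 -2.9] op 0.0399 t 7.38
[1.3,-0.8,37.0,-0.04,30,1.3,-0.8,37.0,-0.04,30]
pose [ 0.5889 -0.1724  0.1483] phi 80.49 tilt [ 0.0027 -0.0012 -1.    ] q6 -11.6 n 2 F [ 0.1 -0.5 -2.3] op 0.04 t 7.43
[1.3,-0.7,37.0,-0.06,30,1.3,-0.7,37.0,-0.06,30]
pose [ 0.5887 -0.1724  0.1481] phi 80.48 tilt [ 0.0023 -0.0011 -1.    ] q6 -11.6 n 2 F [ 0.5  0.7 -3.2] op 0.04 t 7.48
[1.3,-0.6,36.8,-0.06,30,1.3,-0.6,36.8,-0.06,30]
```

>>> {"api": "play_rows", "payload": {
  "deltas": [1.3, -0.6, 15, -0.1, 30, 1.3, -0.6, 15, 0, 30, 0, 0, 12, 0, 30, 0, 0, 0, 0, 30, 0, 0, 0, 0, 30, 0, 0, 0, 0, 30]
}}

```text
t: 7.98
tool_pos: [0.5877, -0.1689, 0.1054]
orientation: [2.395, 2.031, 0.001]
force: [0.1, 0.3, -1.5]
opening: 0.0401
gripper_force: 30.0
```

```bash
python3 -c "
from h import *
cam('wrist'); plan((.5879,-.1697,.0744),80.6,30)
cam('side','s2')"
```

```text
pose [ 0.588  -0.1689  0.1057] phi 80.61 tilt [ 1.7e-03 -7.0e-04 -1.0e+00] q6 -11.4 n 1 F [ 0.4  0.5 -2.5] op 0.0397 t 8.03
[-0.8,0.0,31.3,0.01,30]
```

>>> {"api": "play_rows", "payload": {
  "deltas": [-0.8, 0, 5, 0, 30, 0, 0, 5, 0, 30, 0, 0, 5, 0, 30, 0, 0, 4, 0, 30, 0, 0, 0, 0, 30, 0, 0, 0, 0, 30]
}}

```text
t: 8.58
tool_pos: [0.5867, -0.169, 0.0848]
orientation: [-2.395, -2.032, 0.001]
force: [-0.9, 0.1, -2.7]
opening: 0.04
gripper_force: 30.0
```

>>> {"api": "play_rows", "payload": {
  "deltas": [0, 0, 4, 0, 30, 0, 0, 3, 0, 30, 0, 0, 3, 0, 30, 0, 0, 0, 0, 30, 0, 0, 0, 0, 30]
}}

```text
t: 9.0
tool_pos: [0.5869, -0.1691, 0.0751]
orientation: [-2.395, -2.032, 0.0]
force: [-0.6, -0.3, -2.5]
opening: 0.0398
gripper_force: 30.0
```

```bash
python3 -c "
from h import *
plan((.5879,-.1697,.0744),80.6,30)"
```

```text
pose [ 0.5869 -0.1691  0.0751] phi 80.63 tilt [-6.e-04  2.e-04 -1.e+00] q6 -11.5 n 1 F [-0.6 -0.3 -2.5] op 0.0398 t 9.0
[-0.5,1.1,0.7,0.03,30]
```

>>> {"api": "play_rows", "payload": {
  "deltas": [0, 0.5, 1, 0, 30, 0, 0.5, 1, 0, 30, 0, 0, 0, 0, 30, 0, 0, 0, 0, 30]
}}

```text
t: 9.33
tool_pos: [0.5882, -0.1694, 0.0743]
orientation: [2.395, 2.032, -0.0]
force: [-4.8, 1.2, 6.0]
opening: 0.0402
gripper_force: 30.0
```

Run:
```python
from h import *
plan((.5879,-.1697,.0744),80.6,30)
a=cam('side');b=cam('scene')
def crop(c,P,r,W,H):
    u,v=proj(c,P)[0].round().astype(int);return cv2.resize(c['pixels'][v-r*3//4:v+r*3//4,u-r:u+r],(W,H),interpolation=cv2.INTER_CUBIC)
P=[.588,-.17,.06]
cv2.imwrite('pics/c3.png',np.hstack([crop(a,P,32,400,300),crop(b,P,32,400,300)]))
```

```text
pose [ 0.5882 -0.1694  0.0743] phi 80.63 tilt [ 2.e-04 -2.e-04 -1.e+00] q6 -11.5 n 1 F [-4.8  1.2  6. ] op 0.0402 t 9.33
[-0.3,-0.3,-0.1,0.03,30]
```

View pics/c3.png

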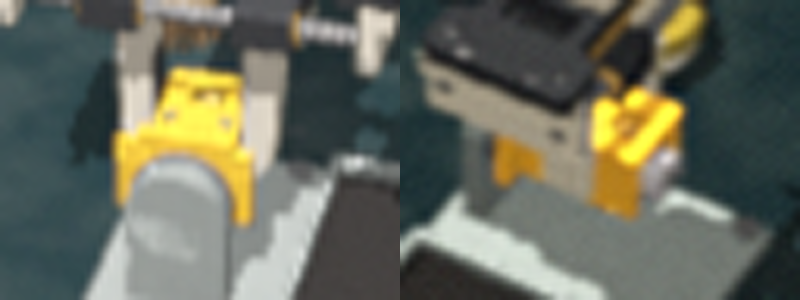

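The hub took load at TCP z = 0.0743, where 0.0744 was expected for home, and the views show the flange against the collar. I'll hold briefly, then lift it off and carry it to the tray.

>>> {"api": "play_rows", "payload": {
  "deltas": [0, -0.5, 0, 0, 30, 0, 0, 0, 0, 30, 0, 0, 0, 0, 30, 0, 0, -5, 0, 30, 0, 0, -10, 0, 30, 0, 0, -15, 0, 30, 0, 0, -20, 0, 30, 0, 0, -15, 0, 30, 0, 0, 0, 0, 30]
}}

```text
t: 10.18
tool_pos: [0.59, -0.1701, 0.1431]
orientation: [2.391, 2.029, 0.005]
force: [0.5, -0.6, -1.7]
opening: 0.0398
gripper_force: 30.0
```

```bash
python3 -c "
from h import *
plan((.4863,-.1529,.09),80.6,30,n=5)"
```

```text
pose [ 0.59   -0.1701  0.1431] phi 80.62 tilt [ 0.0062 -0.0023 -1.    ] q6 -11.5 n 5 F [ 0.5 -0.6 -1.7] op 0.0398 t 10.18
[0.0,-21.0,10.6,0.0,30,0.0,-21.0,10.6,0.0,30,0.0,-21.0,10.6,0.0,30,0.0,-21.0,10.6,0.0,30,0.0,-21.0,10.6,0.0,30]
```

>>> {"api": "play_rows", "payload": {
  "deltas": [0, -21, 0, 0, 30, 0, -21, 0, 0, 30, 0, -21, 0, 0, 30, 0, -21, 15, 0, 30, 0, -19, 20, 0, 30, 0, 0, 20, 0, 30, 0, 0, 15, 0, 30, 0, 0, 10, 0, 30, 0, 0, 0, 0, 30, 0, 0, 0, 0, 30]
}}

```text
t: 11.02
tool_pos: [0.4857, -0.1523, 0.058]
orientation: [-2.394, -2.032, 0.001]
force: [0.2, -0.4, -1.1]
opening: 0.0398
gripper_force: 30.0
```

```bash
python3 -c "
from h import *
cam('wrist');plan((.4863,-.1529,.038),80.6,30,n=5)"
```

```text
pose [ 0.4864 -0.1526  0.0589] phi 80.63 tilt [ 4.e-04 -1.e-04 -1.e+00] q6 -13.8 n 5 F [ 0.9  0.  -1.9] op 0.0398 t 11.07
[-0.1,-0.0,4.2,0.01,30,-0.1,-0.0,4.2,0.01,30,-0.1,-0.0,4.2,0.01,30,-0.1,-0.0,4.2,0.01,30,-0.1,-0.0,4.2,0.01,30]
```

>>> {"api": "play_rows", "payload": {
  "deltas": [0, 0, 6, 0, 30, 0, 0, 6, 0, 30, 0, 0, 5, 0, 30, 0, 0, 3, 0, 30, 0, 0, 1, 0, 30, 0, 0, 0, 0, 30, 0, 0, 0, 0, 30]
}}

```text
t: 11.65
tool_pos: [0.4859, -0.1524, 0.0383]
orientation: [-2.395, -2.032, 0.001]
force: [-6.4, 2.4, 9.5]
opening: 0.04
gripper_force: 30.0
```

>>> {"api": "play_rows", "payload": {
  "deltas": [0, 0, 0.5, 0, 30, 0, 0, 0, 0, 30, 0, 0, 0, 0, 30]
}}

```text
t: 11.9
tool_pos: [0.4859, -0.1524, 0.0382]
orientation: [-2.395, -2.032, 0.001]
force: [-8.2, 3.6, 15.2]
opening: 0.0403
gripper_force: 30.0
```

>>> {"api": "play_rows", "payload": {
  "deltas": [0, 0, -0.8, 0, 40, 0, 0, 0, 0, 50, 0, 0, 0, 0, 65, 0, 0, 0, 0, 65, 0, 0, 0, 0, 65, 0, 0, -20, 0, 65, 0, 0, -36, 0, 65, 0, 0, -40, 0, 65, 0, 0, -40, 0, 70, 0, 0, -30, 0, 93]
}}

```text
t: 12.73
tool_pos: [0.4866, -0.1528, 0.2073]
orientation: [2.394, 2.031, 0.002]
force: [0.5, -0.8, -0.0]
opening: 0.0725
gripper_force: 0.0
```

```bash
python3 -c "
from h import *
w=cam('wrist');hubpose(w,80.6,(.486,-.153),.012)
s=cam('side');hubpose(s,80.6,(.486,-.153),.012)
s=cam('scene');hubpose(s,-135,(.43,-.345),.0)
plan((.48,-.26,.22),90,93)"
```

```text
hub [ 486.8 -151.1] head 80.55 edges [79.7 81.4] width 39.2 length 63.2 window along/across -12.5 -0.0 area 238Traceback (most recent call last):
  File "<string>", line 4, in <module>
    s=cam('side');hubpose(s,80.6,(.486,-.153),.012)
                  ~~~~~~~^^^^^^^^^^^^^^^^^^^^^^^^^^
  File "h.py", line 49, in hubpose
    n,_,st,ce=cv2.connectedComponentsWithStats(hole);i=1+np.argmax(st[1:,4]);w=ray(c,ce[i],zf+.036)[0,:2]*1000-o
                                                         ~~~~~~~~~^^^^^^^^^^
    return _wrapfunc(a, 'argmax', axis=axis, out=out, **kwds)
    return bound(*args, **kwds)
ValueError: attempt to get argmax of an empty sequence
```

```bash
python3 -c "
from h import *
plan((.43,-.345,.21),45,93,n=6)"
```

```text
pose [ 0.4894 -0.1539  0.2109] phi 80.62 tilt [ 0.0104 -0.0044 -0.9999] q6 -13.8 n 6 F [ 0.6 -1.   0. ] op 0.0802 t 12.83
[-33.0,-4.6,0.1,5.94,93,-33.3,-1.1,0.1,5.94,93,-33.3,2.3,0.1,5.94,93,-32.9,5.7,0.1,5.94,93,-32.1,9.1,0.1,5.94,93,-31.0,12.4,0.1,5.94,93]
```

>>> {"api": "play_rows", "payload": {
  "deltas": [-33, -5, 0, 6, 93, -33, -1, 0, 6, 93, -33, 2, 0, 6, 93, -33, 6, 0, 6, 93, -32, 9, 0, 6, 93, -31, 12, 0, 6, 93, 0, 0, 0, 0, 93, 0, 0, 0, 0, 93, 0, 0, 0, 0, 93]
}}

```text
t: 13.58
tool_pos: [0.4253, -0.3421, 0.2029]
orientation: [-2.905, -1.193, 0.0]
force: [-1.2, -0.6, -0.4]
opening: 0.0927
gripper_force: 0.0
```

```bash
python3 -c "
from h import *
plan((.43,-.345,.21),45,93,n=6)
w=cam('wrist','w5')
hubpose(w,-135,(.43,-.345))"
```

```text
pose [ 0.4253 -0.3421  0.2029] phi 44.66 tilt [-7.0e-04  1.3e-03 -1.0e+00] q6 1.1 n 6 F [-1.2 -0.6 -0.4] op 0.0927 t 13.58
[0.2,0.9,-1.2,-0.06,93,0.2,0.9,-1.2,-0.06,93,0.2,0.9,-1.2,-0.06,93,0.2,0.9,-1.2,-0.06,93,0.2,0.9,-1.2,-0.06,93,0.2,0.9,-1.2,-0.06,93]
hub [ 434.3 -341.6] head -128.52 edges [-128.1 -128.9] width 39.5 length 66.2 window along/across 12.3 -0.0 area 222
```

View pics/w5.png

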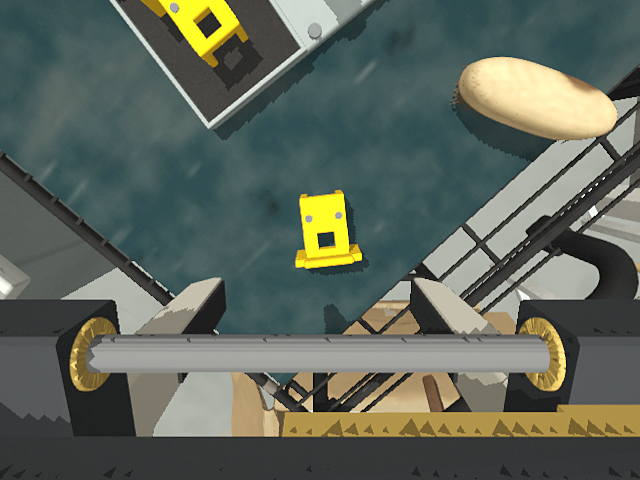

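The wrist view shows hub_near at about (325,230), with its flange at the bottom (towards -x-y) and its window next to the flange. hub_far stands in its tray at the top left, and the brush at (535,95) is clear. I'll check the rail clearance and get a rough heading for stand_near from w1.

Run:
```python
from h import *
w=cam('wrist');s=cam('side')
for z in (0,.1): print('rail',z,ray(w,[(415,270),(635,70),(560,290)],z).round(3).tolist())
for z in (0,.1,.15): print('side handle top/base',z,ray(s,[(338,140),(408,142),(425,175),(325,165)],z).round(3).tolist())
print('stand_near tray (side)',ray(s,[(332,283),(374,284),(373,326),(326,322)],.018).round(3).tolist())
plan((.4345,-.342,.10),51.5,93)
```

```text
rail 0 [[0.463, -0.447, 0.0], [0.73, -0.445, 0.0], [0.557, -0.573, 0.0]]
rail 0.1 [[0.467, -0.403, 0.1], [0.657, -0.402, 0.1], [0.533, -0.493, 0.1]]
side handle top/base 0 [[0.559, -0.701, 0.0], [0.295, -0.708, 0.0], [0.25, -0.479, 0.0], [0.595, -0.515, 0.0]]
side handle top/base 0.1 [[0.552, -0.513, 0.1], [0.317, -0.52, 0.1], [0.278, -0.316, 0.1], [0.584, -0.348, 0.1]]
side handle top/base 0.15 [[0.548, -0.42, 0.15], [0.329, -0.426, 0.15], [0.291, -0.235, 0.15], [0.578, -0.265, 0.15]]
stand_near tray (side) [[0.533, 0.087, 0.018], [0.427, 0.082, 0.018], [0.429, 0.22, 0.018], [0.539, 0.217, 0.018]]
pose [ 0.4259 -0.3414  0.2035] phi 44.75 tilt [-2.e-04  5.e-04 -1.e+00] q6 1.1 n 3 F [-0.7  0.5  0.7] op 0.0927 t 13.73
[1.9,2.2,34.5,-2.25,93,1.8,2.2,34.5,-2.25,93,1.7,2.3,34.5,-2.25,93]
```

>>> {"api": "play_rows", "payload": {
  "deltas": [1.8, 2.2, 34, -2.2, 93, 1.8, 2.2, 34, -2.2, 93, 1.8, 2.2, 34, -2.3, 93, 0, 0, 0, 0, 93, 0, 0, 0, 0, 93, 0, 0, 0, 0, 93]
}}

```text
t: 14.23
tool_pos: [0.4349, -0.3432, 0.1037]
orientation: [2.83, 1.36, 0.001]
force: [-0.7, -0.2, 0.5]
opening: 0.0929
gripper_force: 0.0
```

```bash
python3 -c "
from h import *
w=cam('wrist');hubpose(w,-129,(.43,-.345));plan((.434,-.342,.028),51.5,93)"
```

```text
hub [ 436.5 -339. ] head -128.15 edges [-127.5 -128.8] width 39.4 length 70.9 window along/across 14.9 -0.2 area 420
pose [ 0.4354 -0.3439  0.1046] phi 51.31 tilt [ 0.0026 -0.0025 -1.    ] q6 -4.9 n 2 F [ 0.1 -0.1  1.3] op 0.0928 t 14.28
[0.3,-1.1,38.3,-0.09,93,0.3,-1.1,38.3,-0.09,93]
```

>>> {"api": "play_rows", "payload": {
  "deltas": [0.8, -0.5, 26, -0.1, 93, 0.8, -0.5, 26, -0.1, 93, 0, 0, 22, 0, 93, 0, 0, 2, 0, 93, 0, 0, 0, 0, 60, 0, 0, 0, 0, 30, 0, 0, 0, 0, 30, 0, 0, 0, 0, 30, 0, 0, 0, 0, 30, 0, 0, 0, 0, 30]
}}

```text
t: 15.12
tool_pos: [0.4347, -0.3417, 0.0268]
orientation: [2.828, 1.365, 0.001]
force: [-0.6, 0.4, -0.3]
opening: 0.0575
gripper_force: 0.0
```

>>> {"api": "play_rows", "payload": {
  "deltas": [0, 0, 0, 0, 30, 0, 0, 0, 0, 30]
}}

```text
t: 15.28
tool_pos: [0.4342, -0.3413, 0.0259]
orientation: [2.829, 1.365, 0.0]
force: [0.0, 0.4, -0.4]
opening: 0.044
gripper_force: 0.0
```

>>> {"api": "play_rows", "payload": {
  "deltas": [0, 0, 0, 0, 30, 0, 0, 0, 0, 30, 0, 0, 0, 0, 30, 0, 0, -15, 0, 30, 0, 0, -25, 0, 30, 0, 0, -10, 0, 30, 0, 0, 0, 7, 30, 0, 0, 0, 7, 30, 0, 0, 0, 7, 30, 0, 0, 0, 7, 30]
}}

```text
t: 16.12
tool_pos: [0.434, -0.3411, 0.0754]
orientation: [-3.077, -0.631, 0.0]
force: [-0.2, 0.4, -3.8]
opening: 0.0393
gripper_force: 30.0
```

>>> {"api": "play_rows", "payload": {
  "deltas": [0, 0, 0, 7, 30, 0, 0, 0, 7, 30, 0, 0, 0, 7, 30, 0, 0, 0, 7, 30, 0, 0, 0, 7, 30, 0, 0, 0, 7, 30, 0, 0, 0, 7, 30, 0, 0, 0, 7, 30, 0, 0, 0, 7, 30, 0, 0, 0, 7, 30]
}}

```text
t: 16.95
tool_pos: [0.434, -0.3411, 0.0752]
orientation: [-2.883, 1.248, 0.001]
force: [0.5, 1.1, -2.4]
opening: 0.0397
gripper_force: 30.0
```

>>> {"api": "play_rows", "payload": {
  "deltas": [0, 0, 0, 7, 30, 0, 0, 0, 7, 30, 0, 0, 0, 7, 30, 0, 0, 0, 7, 30, 0, 0, 0, 7, 30, 0, 0, 0, 7, 30, 0, 0, 0, 0, 30, 0, 0, 0, 0, 30]
}}

```text
t: 17.62
tool_pos: [0.4341, -0.3411, 0.0754]
orientation: [2.255, -2.187, -0.001]
force: [0.2, 0.1, -2.5]
opening: 0.04
gripper_force: 30.0
```

```bash
python3 -c "
from h import *
plan((.4342,-.3413,.026),-90,93)"
```

```text
pose [ 0.4341 -0.3411  0.0754] phi -88.25 tilt [-3.e-04  3.e-04 -1.e+00] q6 134.8 n 2 F [ 0.2  0.1 -2.5] op 0.04 t 17.62
[0.1,-0.1,24.7,0.88,93,0.1,-0.1,24.7,0.88,93]
```

>>> {"api": "play_rows", "payload": {
  "deltas": [0, 0, 20, 0, 30, 0, 0, 18, 0, 30, 0, 0, 8, 0, 30, 0, 0, 3, 0, 30, 0, 0, 0.7, 0, 30, 0, 0, 0, 0, 30, 0, 0, 0, 0, 45, 0, 0, 0, 0, 60, 0, 0, 0, 0, 70, 0, 0, 0, 0, 75]
}}

```text
t: 18.45
tool_pos: [0.4346, -0.3416, 0.0266]
orientation: [2.251, -2.191, 0.002]
force: [0.3, 0.5, 0.6]
opening: 0.0603
gripper_force: 0.0
```

>>> {"api": "play_rows", "payload": {
  "deltas": [0, 0, 0, 0, 75, 0, 0, 0, 0, 75, 0, 0, -15, 0, 75, 0, 0, -30, 0, 75, 0, 0, -40, 0, 93, 0, 0, 0, -7, 93, 0, 0, 0, -7, 93, 0, 0, 0, -7, 93, 0, 0, 0, -7, 93, 0, 0, 0, -7, 93]
}}

```text
t: 19.28
tool_pos: [0.4342, -0.3413, 0.1112]
orientation: [2.81, -1.405, 0.0]
force: [-0.6, 0.5, -0.2]
opening: 0.0928
gripper_force: 0.0
```

>>> {"api": "play_rows", "payload": {
  "deltas": [0, 0, 0, -7, 93, 0, 0, 0, -7, 93, 0, 0, 0, -7, 93, 0, 0, 0, -7, 93, 0, 0, 0, -7, 93, 0, 0, 0, -7, 93, 0, 0, 0, -7, 93, 0, 0, 0, -7, 93, 0, 0, 0, -7, 93, 0, 0, 0, -7, 93]
}}

```text
t: 20.12
tool_pos: [0.4342, -0.3413, 0.1111]
orientation: [3.108, 0.461, -0.0]
force: [-1.3, 0.2, -0.6]
opening: 0.0929
gripper_force: 0.0
```

>>> {"api": "play_rows", "payload": {
  "deltas": [0, 0, 0, -7, 93, 0, 0, 0, -7, 93, 0, 0, 0, -7, 93, 0, 0, 0, -7, 93, 0, 0, 0, -7, 93, 0, 0, 0, -7, 93, 0, 0, 0, -7, 93, 0, 0, 0, -7, 93, 0, 0, 0, -7, 93, 0, 0, 0, -7, 93]
}}

```text
t: 20.95
tool_pos: [0.4342, -0.3412, 0.1111]
orientation: [2.281, 2.16, -0.0]
force: [0.6, 0.1, -0.4]
opening: 0.0928
gripper_force: 0.0
```

>>> {"api": "play_rows", "payload": {
  "deltas": [0, 0, 0, -5, 93, 0, 0, 0, 0, 93, 0, 0, 0, 0, 93]
}}

```text
t: 21.2
tool_pos: [0.4342, -0.3413, 0.1111]
orientation: [2.195, 2.248, -0.0]
force: [-0.3, -0.5, 0.2]
opening: 0.0931
gripper_force: 0.0
```

```bash
python3 -c "
from h import *
w=cam('wrist');hubpose(w,91.7,(.4342,-.341));plan((.4342,-.3413,.027),91.7,93)"
```

```text
hub [ 434.8 -338. ] head 91.89 edges [92.6 91.2] width 39.5 length 65.7 window along/across 13.4 0.1 area 452
pose [ 0.4342 -0.3413  0.1111] phi 91.33 tilt [ 1.e-04 -1.e-04 -1.e+00] q6 -44.8 n 3 F [ 0.4 -1.1 -0.3] op 0.0935 t 21.25
[-0.0,-0.0,28.0,-0.12,93,-0.0,-0.0,28.0,-0.12,93,-0.0,-0.0,28.0,-0.12,93]
```

>>> {"api": "play_rows", "payload": {
  "deltas": [1.6, 0.3, 28, -0.2, 93, 1.6, 0.2, 28, -0.2, 93, 0, 0, 26, 0, 93, 0, 0, 2.5, 0, 93, 0, 0, 0, 0, 70, 0, 0, 0, 0, 30, 0, 0, 0, 0, 30, 0, 0, 0, 0, 30, 0, 0, 0, 0, 30, 0, 0, 0, 0, 30]
}}

```text
t: 22.08
tool_pos: [0.4352, -0.3386, 0.0278]
orientation: [2.183, 2.257, 0.0]
force: [-1.2, -0.2, -0.1]
opening: 0.0579
gripper_force: 0.0
```

>>> {"api": "play_rows", "payload": {
  "deltas": [0, 0, 0, 0, 30, 0, 0, 0, 0, 30, 0, 0, 0, 0, 30, 0, 0, 0, 0, 30, 0, 0, 0, 0, 30]
}}

```text
t: 22.5
tool_pos: [0.4346, -0.3381, 0.0268]
orientation: [2.184, 2.258, -0.0]
force: [-0.5, 0.7, 2.6]
opening: 0.0398
gripper_force: 30.0
```

```bash
python3 -c "
from h import *
plan((.4346,-.338,.027),91.7,93)"
```

```text
pose [ 0.4346 -0.3381  0.0268] phi 91.92 tilt [-0.e+00 -1.e-04 -1.e+00] q6 -45.1 n 1 F [-0.5  0.7  2.6] op 0.0398 t 22.5
[0.1,-0.0,-0.2,0.22,93]
```

>>> {"api": "play_rows", "payload": {
  "deltas": [0, 0, -20, 0, 30, 0, 0, -36, 0, 30, 0, 0, -36, 0, 30, 0, 0, -36, 0, 30, 0, 0, -36, 0, 30, 0, 0, -20, 0, 30]
}}

```text
t: 23.0
tool_pos: [0.4355, -0.3388, 0.2149]
orientation: [2.181, 2.255, 0.0]
force: [0.3, -0.0, -2.9]
opening: 0.0397
gripper_force: 30.0
```

```bash
python3 -c "
from h import *
plan((.58,.055,.21),89.9,30,n=12)"
```

```text
pose [ 0.4355 -0.3388  0.2149] phi 91.93 tilt [ 0.0033 -0.003  -1.    ] q6 -45.1 n 12 F [ 0.3 -0.  -2.9] op 0.0397 t 23.0
[32.4,13.1,0.4,0.17,30,32.4,13.0,0.4,0.17,30,32.5,12.9,0.4,0.17,30,32.5,12.9,0.4,0.17,30,32.5,12.8,0.4,0.17,30,32.6,12.7,0.4,0.17,30,32.6,12.6,0.4,0.17,30,32.7,12.5,0.4,0.17,30,32.7,12.4,0.4,0.17,30,32.7,12.3,0.4,0.17,30,32.8,12.2,0.4,0.17,30,32.8,12.1,0.4,0.17,30]
```

>>> {"api": "play_rows", "payload": {
  "deltas": [32.5, 13, 0, 0.2, 30, 32.5, 13, 0, 0.2, 30, 32.5, 13, 0, 0.2, 30, 32.5, 13, 0, 0.2, 30, 32.5, 13, 0, 0.2, 30, 32.5, 13, 0, 0.2, 30, 32.5, 12.5, 0, 0.2, 30, 32.5, 12.5, 0, 0.2, 30, 32.5, 12.5, 0, 0.2, 30, 32.5, 12.5, 0, 0.2, 30]
}}

```text
t: 23.83
tool_pos: [0.5566, -0.009, 0.2098]
orientation: [-2.222, -2.219, 0.001]
force: [0.3, -0.5, -2.3]
opening: 0.0394
gripper_force: 30.0
```

>>> {"api": "play_rows", "payload": {
  "deltas": [32.5, 12, 0, 0, 30, 32.5, 12, 0, 0, 30, 0, 0, 0, 0, 30, 0, 0, 0, 0, 30, 0, 0, 0, 0, 30, 0, 0, 0, 0, 30]
}}

```text
t: 24.33
tool_pos: [0.5804, 0.0533, 0.21]
orientation: [-2.223, -2.219, 0.002]
force: [-0.2, -0.6, -3.6]
opening: 0.0398
gripper_force: 30.0
```

Run:
```python
from h import *
cam('wrist')
plan((.58,.055,.21),90,30)
w=cam('wrist','w6');t,p,b,cc=standpose(w,(.485,.15))
```

```text
pose [0.5805 0.0531 0.2102] phi 89.85 tilt [-7.e-04 -3.e-04 -1.e+00] q6 0.3 n 1 F [-0.4 -0.3 -2.5] op 0.0397 t 24.38
[1.9,-0.5,0.2,-0.15,30]
tray rect [487.1 149.8] [120.  101.1] 84.9
```

Run:
```python
from h import *
w=cam('wrist');m=shaft(w,(.5897,.1406),84.9)
s=robot.read_state();T=cv2.Rodrigues(np.array(s['orientation']))[0];p=np.array(s['tool_pos'])
def hub(x,y,z): return proj(w,p+T@np.array([y,x,.0268-z]))[0].round(1)
H=cv2.cvtColor(w['pixels'],cv2.COLOR_BGR2HSV);mm=cv2.inRange(H,(20,120,70),(34,255,255))
print('pred bottom front',hub(0,.035,0),'roof edges at 290',hub(-.02,.01,.036),hub(.02,.01,.036))
for cc in (255,275,365,385): 
    g=np.where(mm[200:315,cc])[0]+200; print('col',cc,g.min(),g.max())
g=np.where(mm[290,232:402])[0]+232;print(g.min(),g.max())
im=w['pixels'].copy();cv2.drawContours(im,cv2.findContours(m,0,1)[0],-1,(0,0,255),1)
h=np.array([.5897,.1406]);f=np.radians(84.9);u=np.array([np.cos(f),np.sin(f)]);x=np.array([u[1],-u[0]]);o=h-.058*x
for X,Y,Z in [(-.1,-.065,.02),(-.1,.065,.02),(.1,.065,.012),(.1,-.065,.012),(.058,-.034,.062),(.058,.038,.062),(.058,.013,.082)]:
    cv2.drawMarker(im,tuple(proj(w,[*(o+X*x+Y*u),Z])[0].round().astype(int).tolist()),(255,0,255),0,9,1)
cv2.imwrite('pics/ov6.png',cv2.resize(im[0:330,130:570],(800,600)))
```

```text
shaft bins 20 width 23.3 offset(v, mm) at home -0.26 dhead -0.08 free end a -34.4
key along,across 12.7 0.0 area 181
pred bottom front [316.  224.9] roof edges at 290 [268.1 300.1] [363.4 300.1]
col 255 229 261
col 275 227 314
col 365 227 306
col 385 236 260
270 365
```

View pics/ov6.png

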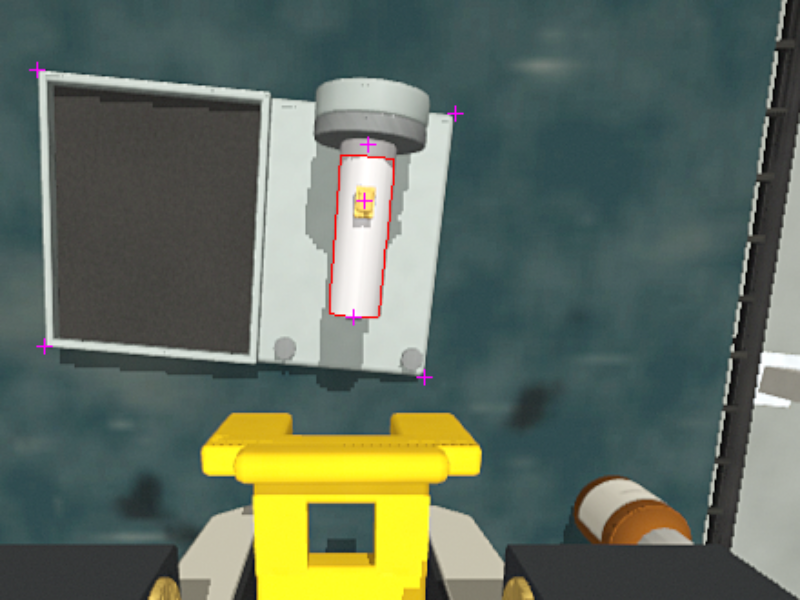

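The stand_near overlay also fits: shaft width 23.3 mm, free end at -34.4, key at +12.7, tray heading 84.9°. Home is about (0.590, 0.1403). The hub sits about 1 mm back in the fingers, so I'll aim the TCP at y = 0.1414.

```bash
python3 -c "
from h import *
plan((.590,.1414,.145),84.85,30,n=3)"
```

```text
pose [0.5807 0.0531 0.2105] phi 89.83 tilt [-2.e-04 -1.e-04 -1.e+00] q6 0.4 n 3 F [ 0.7  0.1 -2.3] op 0.0398 t 24.48
[29.5,3.0,21.8,1.66,30,29.5,2.2,21.8,1.66,30,29.6,1.3,21.8,1.66,30]
```

>>> {"api": "play_rows", "payload": {
  "deltas": [29.5, 3, 12, 1.7, 30, 29.5, 2, 22, 1.7, 30, 29.5, 1.3, 31, 1.6, 30, 0, 0, 0, 0, 30, 0, 0, 0, 0, 30, 0, 0, 0, 0, 30, 0, 0, 15, 0, 30, 0, 0, 22, 0, 30, 0, 0, 0, 0, 30, 0, 0, 0, 0, 30]
}}

```text
t: 25.32
tool_pos: [0.5895, 0.1404, 0.1097]
orientation: [-2.319, -2.119, 0.002]
force: [1.1, 0.2, -2.6]
opening: 0.0399
gripper_force: 30.0
```

>>> {"api": "play_rows", "payload": {
  "deltas": [0, 0, 0, 0, 30, 0, 0, 0, 0, 30, 0, 0, 0, 0, 30]
}}

```text
t: 25.57
tool_pos: [0.591, 0.1415, 0.1113]
orientation: [2.317, 2.119, 0.004]
force: [-0.1, 0.6, -2.4]
opening: 0.04
gripper_force: 30.0
```

```bash
python3 -c "
from h import *
plan((.590,.1414,.0748),84.85,30,n=1)"
```

```text
pose [0.591  0.1415 0.1113] phi 84.9 tilt [ 2.8e-03  4.0e-04 -1.0e+00] q6 13.7 n 1 F [-0.1  0.6 -2.4] op 0.04 t 25.57
[-0.2,-1.0,36.5,0.05,30]
```

>>> {"api": "play_rows", "payload": {
  "deltas": [0, -0.3, 6, 0, 30, 0, 0, 6, 0, 30, 0, 0, 5, 0, 30, 0, 0, 5, 0, 30, 0, 0, 4, 0, 30, 0, 0, 0, 0, 30, 0, 0, 0, 0, 30, 0, 0, 0, 0, 30]
}}

```text
t: 26.23
tool_pos: [0.5896, 0.1417, 0.0835]
orientation: [2.318, 2.121, 0.0]
force: [-0.8, -0.5, -2.6]
opening: 0.04
gripper_force: 30.0
```

```bash
python3 -c "
from h import *
plan((.590,.1414,.0748),84.85,30,n=1)"
```

```text
pose [0.5896 0.1417 0.0835] phi 84.93 tilt [ 1.e-04  0.e+00 -1.e+00] q6 13.7 n 1 F [-0.8 -0.5 -2.6] op 0.04 t 26.23
[-0.3,0.4,8.7,0.08,30]
```

>>> {"api": "play_rows", "payload": {
  "deltas": [0, 0.3, 3, 0, 30, 0, 0, 3, 0, 30, 0, 0, 2, 0, 30, 0, 0, 0, 0, 30, 0, 0, 0, 0, 30, 0, 0, 1, 0, 30, 0, 0, 0, 0, 30, 0, 0, 0, 0, 30]
}}

```text
t: 26.9
tool_pos: [0.5899, 0.1417, 0.0748]
orientation: [2.317, 2.121, 0.0]
force: [-2.0, -0.4, 0.2]
opening: 0.0398
gripper_force: 30.0
```

>>> {"api": "play_rows", "payload": {
  "deltas": [0, 0, 0.7, 0, 30, 0, 0, 0, 0, 30, 0, 0, 0, 0, 30, 0, 0, 0, 0, 30, 0, 0, 0, 0, 30]
}}

```text
t: 27.32
tool_pos: [0.59, 0.1417, 0.0747]
orientation: [2.317, 2.121, 0.0]
force: [-4.8, -0.6, 6.2]
opening: 0.0398
gripper_force: 30.0
```

```bash
python3 -c "
from h import *
plan((.4871,.1496,.14),84.9,30,n=5)"
```

```text
pose [0.59   0.1417 0.0747] phi 84.93 tilt [ 4.e-04 -0.e+00 -1.e+00] q6 13.7 n 5 F [-4.8 -0.6  6.2] op 0.0398 t 27.32
[-0.2,-20.6,-13.1,0.01,30,-0.2,-20.6,-13.1,0.01,30,-0.2,-20.6,-13.1,0.01,30,-0.2,-20.6,-13.1,0.01,30,-0.3,-20.6,-13.1,0.01,30]
```

>>> {"api": "play_rows", "payload": {
  "deltas": [0, 0, -5, 0, 30, 0, 0, -10, 0, 30, 0, 0, -15, 0, 30, 0, 0, -20, 0, 30, 0, 0, -16, 0, 30, 0, 0, 0, 0, 30, 0, -21, 0, 0, 30, 0, -21, 0, 0, 30, 0, -21, 0, 0, 30, 0, -21, 15, 0, 30]
}}

```text
t: 28.15
tool_pos: [0.5071, 0.1494, 0.1268]
orientation: [2.316, 2.119, 0.006]
force: [0.9, -0.2, -2.6]
opening: 0.0395
gripper_force: 30.0
```

>>> {"api": "play_rows", "payload": {
  "deltas": [0, -19, 20, 0, 30, 0, 0, 20, 0, 30, 0, 0, 15, 0, 30, 0, 0, 10, 0, 30, 0, 0, 0, 0, 30, 0, 0, 0, 0, 30, 0, 0, 0, 0, 30]
}}

```text
t: 28.73
tool_pos: [0.4881, 0.1509, 0.0607]
orientation: [2.317, 2.12, 0.002]
force: [0.1, 0.8, -2.9]
opening: 0.04
gripper_force: 30.0
```

```bash
python3 -c "
from h import *
plan((.4871,.1496,.0388),84.9,30,n=5)"
```

```text
pose [0.4881 0.1509 0.0607] phi 84.91 tilt [ 1.3e-03  3.0e-04 -1.0e+00] q6 16.5 n 5 F [ 0.1  0.8 -2.9] op 0.04 t 28.73
[-0.3,-0.2,4.4,0.0,30,-0.3,-0.2,4.4,0.0,30,-0.3,-0.2,4.4,0.0,30,-0.3,-0.2,4.4,0.0,30,-0.3,-0.2,4.4,0.0,30]
```

>>> {"api": "play_rows", "payload": {
  "deltas": [0, 0, 6, 0, 30, 0, 0, 6, 0, 30, 0, 0, 5, 0, 30, 0, 0, 3, 0, 30, 0, 0, 1.5, 0, 30, 0, 0, 0, 0, 30, 0, 0, 0, 0, 30, 0, 0, 0, 0, 30]
}}

```text
t: 29.4
tool_pos: [0.487, 0.1507, 0.0387]
orientation: [-2.317, -2.121, 0.001]
force: [-4.8, -1.9, 6.3]
opening: 0.0403
gripper_force: 30.0
```

The floor contact is at the expected height (0.0387), so I'll release and retreat.

>>> {"api": "play_rows", "payload": {
  "deltas": [0, 0, -0.3, 0, 42, 0, 0, 0, 0, 50, 0, 0, 0, 0, 65, 0, 0, 0, 0, 65, 0, 0, 0, 0, 65, 0, 0, -20, 0, 65, 0, 0, -36, 0, 65, 0, 0, -40, 0, 65, 0, 0, -40, 0, 70, 0, 0, -30, 0, 93]
}}

```text
t: 30.23
tool_pos: [0.4879, 0.1509, 0.2082]
orientation: [2.316, 2.12, 0.004]
force: [1.0, -0.2, -0.2]
opening: 0.0725
gripper_force: 0.0
```

>>> {"api": "play_rows", "payload": {
  "deltas": [0, 0, 0, 0, 93, 0, 0, 0, 0, 93, 0, 0, 0, 0, 93, 0, 0, 0, 0, 93]
}}

```text
t: 30.57
tool_pos: [0.4862, 0.1506, 0.2026]
orientation: [-2.317, -2.12, 0.004]
force: [0.6, 0.2, 0.1]
opening: 0.0921
gripper_force: 0.0
```

Run:
```python
from h import *
w=cam('wrist');hubpose(w,84.9,(.487,.15),.012)
a=cam('side');b=cam('scene')
def crop(c,u,v,r): return cv2.resize(c['pixels'][v-r:v+r,u-r:u+r],(390,390),interpolation=cv2.INTER_CUBIC)
cv2.imwrite('pics/end.png',np.hstack([crop(a,345,250,110),crop(b,320,260,100)]))
plan((.487,.15,.2),84.9,93)
```

```text
hub [487.5 150.7] head 84.79 edges [85.5 84. ] width 39.8 length 63.4 window along/across 13.0 0.3 area 250
pose [0.4863 0.1506 0.2028] phi 84.92 tilt [-2.9e-03 -6.0e-04 -1.0e+00] q6 16.5 n 1 F [-0.4  0.6 -0.2] op 0.0933 t 30.72
[-0.5,0.7,2.8,0.02,93]
```

View pics/end.png

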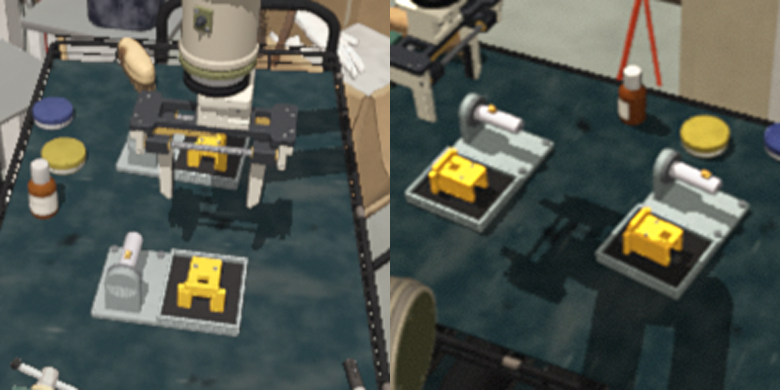

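Both hubs stand upright in their matching trays, the bystanders are untouched and the gripper is clear, so I'm handing in.

```bash
python3 -c "
from plant import robot
print(robot.close_job())"
```

```text
the job is handed in; nothing more can be done
None
```

Both hubs were test-seated fully home on their matching shafts, judging by contact height and force, and now stand in the matching trays. The job was handed in at about 31 s of the 72 s, and the hand-in gave no verdict.

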